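# Find the sample bottle with the loose cap

## Robot

A 6-joint arm with a two-finger parallel gripper is mounted at the origin on a cart in front of the work surface, level with it; the furniture and walls round the work are solid. World frame = base frame: x ahead of the robot, y to its left, z up, the work surface at z = 0. Lengths are in m, angles in degrees, forces in N, time in s.
With the tool pointing down it reaches from about 0.35 to 0.775 m from the base axis. Payload 5.5 kg.
Tool frame: the origin (TCP) lies at the very end of the fingers, on their centre line; the grasp point (between the pads) lies 19 mm behind it; z points along the fingers, y is the direction in which the jaws open and shut (so a half turn about z gives the same grasp; the last joint's range is limited). The gripper opens to 85 mm and grips with 20 to 120 N. Pads are 22 mm wide; open, the fingers measure 114 mm over their backs; the gripper's body (76 mm by 85 mm) begins 54 mm behind the grasp point. The pads swing forward as they close: fully open they stand 13 mm farther back than shut.
Start: joints at [-75.436, 17.945, 2.641, 74.691, 0, 82.002], TCP at [0.221, -0.531, 0.231] pointing down, gripper open.
Joint ranges: [-158.12, 158.12], [-49.38, 96.58], [-58.88, 72.47], [-126.05, 133.96], [-84.25, 85.87], [-180, 180]. Speed limits (degrees/s): [147.25, 147.25, 180, 180, 180, 180].

## Interface

Orientations are given as a 3x3 rotation matrix whose columns are the frame's x, y, z axes.
In Python, from bench import robot, cams gives the robot as it stands.
- The arm moves only by the tool apply_moves, never from a script. Its argument "plan" is a list of rows, each a list of 4 numbers: the shift along the tool's x, y, z in mm, then the turn about the tool's z in degrees. In form: [[x, y, z, turn], ...]. A call has exactly 5 rows; each row shifts and turns the commanded pose from where the row before left it, along the tool's axes as they then stand; what a row does not reach is not made up. A row lasts 1/10 s, in which the tool goes at most 50 mm and 8.59 degrees, less where a joint would pass 70% of its speed; a pose out of reach is approached as far as the arm can. A call with a gripper value outside its range is refused whole. "claw" is the closure in counts, from 0 (fully open) to 255 (shut), set as the call begins (left out, the last holds). The fingers move at their own pace and stop on an object; "force" is the grip in N (left out, the last holds). Time passes only in rows, so rows that do not move let the fingers close, or fill a call up. It gives the time, the measured TCP pose, the force and the opening at its end, in the units of the state.
- robot.observe(): the state, without advancing time (a new reading comes with each control period).
- cams.get_image(name): name is "scene" or "top"; returns the picture (480x640x3 uint8, red, green, blue); there is no depth.
- cams.calibration(name): a dict with "fx", "fy", "cx", "cy" (pixels), "rvec" (rotation vector, rad) and "tvec" (3), from world to camera coordinates, as OpenCV has them. Camera axes: x right, y down, z forward; pixel columns grow to the right and rows downward; lengths in m; the calibration is good to about 2 mm. A picture is of the moment at which its call begins. calibration takes no time and is no camera call.
- robot.finish_job(): hands the job in, once; it reports no verdict.
The state is a dict: "clock": time; "q": joint angles; "joint_velocities": joint speeds; "joint_efforts": joint torques, N m; "tool_pos": TCP position; "orientation": TCP orientation; "contact_force": force on the tool from outside, world axes, zero at the start; "ft_torque": the same for the moment, N m; "gripper_width": opening from 0.0 (shut) to 1.0 (fully open).
Only numpy, scipy, OpenCV 4.12 (cv2) and the standard library are available. Lean on these libraries where they do the work, as an engineer would, in place of code of your own. Each camera call takes 0.05 s, during which the arm holds its last target. There are 200 camera calls.

## Task

One of the four sample bottles in the rack was left with its screw cap loose. Find it by trying caps anticlockwise with a light hand, about 0.35 N m: a good cap must hold and its seal must not be sheared, the loose one should give clearly, by 15 to 80 degrees. Then stand that bottle upright in the middle of the empty grey tray to be capped again, and leave the other bottles in the rack and the vials, pen and tape where they are.

Things in the scene. Friction and masses are not known exactly. Their poses are not given: they have to be found in the camera images.
- rack: Grey metal bottle rack, heavy, does not shift: two square plates 152 x 152 mm, one above the other, with four square pockets 48 mm wide, their centres 43 mm either side of the middle in x and y of its frame. Pocket floors are 10 mm, the upper plate's top 48 mm above the worktop (nuts on it 4 mm more). Origin: centre of its underside; axes parallel to its sides, z up.
- tray: Empty shallow grey plastic tray for bottles to be capped again, fixed: 100 x 100 mm outside (rim 109 mm), 23 mm high, walls and floor 4 mm thick (inside 92 x 92 mm, floor top 4 mm above the worktop). Origin: centre of its underside; axes parallel to its sides, z up.
- bottle_a_mid (a point): One of four like bottles (about 190 g), upright in a rack pocket with 1 mm play all round (3 degrees either way): square white body 46 x 46 mm, sides flat to 80 mm above the foot, then a low shoulder; black ribbed round screw cap 36 mm across, 24 mm tall, from 90 to 114 mm (its top) above the foot. The point: on the axis, 57 mm above the foot, 45 mm below the cap's middle; axes parallel to the flat sides, z up.
- bottle_b_mid (a point): One of four like bottles (about 190 g), upright in a rack pocket with 1 mm play all round (3 degrees either way): square white body 46 x 46 mm, sides flat to 80 mm above the foot, then a low shoulder; black ribbed round screw cap 36 mm across, 24 mm tall, from 90 to 114 mm (its top) above the foot. The point: on the axis, 57 mm above the foot, 45 mm below the cap's middle; axes parallel to the flat sides, z up.
- bottle_c_mid (a point): One of four like bottles (about 190 g), upright in a rack pocket with 1 mm play all round (3 degrees either way): square white body 46 x 46 mm, sides flat to 80 mm above the foot, then a low shoulder; black ribbed round screw cap 36 mm across, 24 mm tall, from 90 to 114 mm (its top) above the foot. The point: on the axis, 57 mm above the foot, 45 mm below the cap's middle; axes parallel to the flat sides, z up.
- bottle_d_mid (a point): One of four like bottles (about 190 g), upright in a rack pocket with 1 mm play all round (3 degrees either way): square white body 46 x 46 mm, sides flat to 80 mm above the foot, then a low shoulder; black ribbed round screw cap 36 mm across, 24 mm tall, from 90 to 114 mm (its top) above the foot. The point: on the axis, 57 mm above the foot, 45 mm below the cap's middle; axes parallel to the flat sides, z up.
- cap_a (a joint): Turn of bottle a's screw cap over the sealing disc under it, rad: 0 at the start, growing as it is unscrewed (anticlockwise from above). A loose cap gives at under 0.2 N m, with only a light drag after that; a well tightened cap is pressed fast to its disc and does not slip on it. Nothing springs it back.
- disc_a (a joint): Turn of the thin white sealing disc (31 mm across, 1.4 mm, in the gap under the cap) on the lip of bottle a, rad: 0 while sealed, growing anticlockwise from above. With a tight cap it carries the cap's torque: it holds to about 0.6 N m at least, then shears off the lip. A test of 0.3 to 0.4 N m does it no harm.
- cap_b (a joint): Turn of bottle b's screw cap over the sealing disc under it, rad: 0 at the start, growing as it is unscrewed (anticlockwise from above). A loose cap gives at under 0.2 N m, with only a light drag after that; a well tightened cap is pressed fast to its disc and does not slip on it. Nothing springs it back.
- disc_b (a joint): Turn of the thin white sealing disc (31 mm across, 1.4 mm, in the gap under the cap) on the lip of bottle b, rad: 0 while sealed, growing anticlockwise from above. With a tight cap it carries the cap's torque: it holds to about 0.6 N m at least, then shears off the lip. A test of 0.3 to 0.4 N m does it no harm.
- cap_c (a joint): Turn of bottle c's screw cap over the sealing disc under it, rad: 0 at the start, growing as it is unscrewed (anticlockwise from above). A loose cap gives at under 0.2 N m, with only a light drag after that; a well tightened cap is pressed fast to its disc and does not slip on it. Nothing springs it back.
- disc_c (a joint): Turn of the thin white sealing disc (31 mm across, 1.4 mm, in the gap under the cap) on the lip of bottle c, rad: 0 while sealed, growing anticlockwise from above. With a tight cap it carries the cap's torque: it holds to about 0.6 N m at least, then shears off the lip. A test of 0.3 to 0.4 N m does it no harm.
- cap_d (a joint): Turn of bottle d's screw cap over the sealing disc under it, rad: 0 at the start, growing as it is unscrewed (anticlockwise from above). A loose cap gives at under 0.2 N m, with only a light drag after that; a well tightened cap is pressed fast to its disc and does not slip on it. Nothing springs it back.
- disc_d (a joint): Turn of the thin white sealing disc (31 mm across, 1.4 mm, in the gap under the cap) on the lip of bottle d, rad: 0 while sealed, growing anticlockwise from above. With a tight cap it carries the cap's torque: it holds to about 0.6 N m at least, then shears off the lip. A test of 0.3 to 0.4 N m does it no harm.
- vial_0: A small glass sample vial, 24 mm across and 62 mm tall, standing beside the rack; origin at its foot.
- vial_1: Another vial of the same size, standing beside the first; origin at its foot.
- pen: A thin ball pen, 145 mm long, 11 mm wide, lying in front of the rack; origin at the middle of its underside.
- tape: A roll of black tape lying flat, 62 mm across, 19 mm high, beside the tray; origin at the middle of its underside.

How it is judged (in metres and radians):
On the way, in this order (a step that is already met when the one before it is completed fails the run):
1. the loose cap is found by feel: turned anticlockwise by 15 to 80 degrees while its bottle stands in the rack (((value of joint cap_a between 0.26 and 1.4 rad and (x of bottle_a_mid in the frame of rack between -0.07 and 0.07 m and y of bottle_a_mid in the frame of rack between -0.07 and 0.07 m and z of bottle_a_mid in the frame of rack between 0.06 and 0.072 m and angle between bottle_a_mid's own z axis and vertical below 0.12 rad)) or (value of joint cap_b between 0.26 and 1.4 rad and (x of bottle_b_mid in the frame of rack between -0.07 and 0.07 m and y of bottle_b_mid in the frame of rack between -0.07 and 0.07 m and z of bottle_b_mid in the frame of rack between 0.06 and 0.072 m and angle between bottle_b_mid's own z axis and vertical below 0.12 rad)) or (value of joint cap_c between 0.26 and 1.4 rad and (x of bottle_c_mid in the frame of rack between -0.07 and 0.07 m and y of bottle_c_mid in the frame of rack between -0.07 and 0.07 m and z of bottle_c_mid in the frame of rack between 0.06 and 0.072 m and angle between bottle_c_mid's own z axis and vertical below 0.12 rad)) or (value of joint cap_d between 0.26 and 1.4 rad and (x of bottle_d_mid in the frame of rack between -0.07 and 0.07 m and y of bottle_d_mid in the frame of rack between -0.07 and 0.07 m and z of bottle_d_mid in the frame of rack between 0.06 and 0.072 m and angle between bottle_d_mid's own z axis and vertical below 0.12 rad)))), for 0.1 s.
2. the bottle whose cap gave stands upright in the tray (((value of joint cap_a between 0.26 and 1.4 rad and (x of bottle_a_mid in the frame of tray between -0.035 and 0.035 m and y of bottle_a_mid in the frame of tray between -0.035 and 0.035 m and z of bottle_a_mid in the frame of tray between 0.055 and 0.067 m and angle between bottle_a_mid's own z axis and vertical below 0.12 rad)) or (value of joint cap_b between 0.26 and 1.4 rad and (x of bottle_b_mid in the frame of tray between -0.035 and 0.035 m and y of bottle_b_mid in the frame of tray between -0.035 and 0.035 m and z of bottle_b_mid in the frame of tray between 0.055 and 0.067 m and angle between bottle_b_mid's own z axis and vertical below 0.12 rad)) or (value of joint cap_c between 0.26 and 1.4 rad and (x of bottle_c_mid in the frame of tray between -0.035 and 0.035 m and y of bottle_c_mid in the frame of tray between -0.035 and 0.035 m and z of bottle_c_mid in the frame of tray between 0.055 and 0.067 m and angle between bottle_c_mid's own z axis and vertical below 0.12 rad)) or (value of joint cap_d between 0.26 and 1.4 rad and (x of bottle_d_mid in the frame of tray between -0.035 and 0.035 m and y of bottle_d_mid in the frame of tray between -0.035 and 0.035 m and z of bottle_d_mid in the frame of tray between 0.055 and 0.067 m and angle between bottle_d_mid's own z axis and vertical below 0.12 rad)))), for 0.2 s.
At the end, for the whole second after the job is handed in: The bottle whose cap gave stands upright (7 degrees) on the tray floor within 35 mm of the tray's centre each way, cap turned 15 to 80 degrees; the other three stand upright on their pocket floors in the rack; no disc turned over 0.1 rad; vials, pen and tape moved under 30 mm (((value of joint cap_a between 0.26 and 1.4 rad and (x of bottle_a_mid in the frame of tray between -0.035 and 0.035 m and y of bottle_a_mid in the frame of tray between -0.035 and 0.035 m and z of bottle_a_mid in the frame of tray between 0.055 and 0.067 m and angle between bottle_a_mid's own z axis and vertical below 0.12 rad) and (x of bottle_b_mid in the frame of rack between -0.07 and 0.07 m and y of bottle_b_mid in the frame of rack between -0.07 and 0.07 m and z of bottle_b_mid in the frame of rack between 0.06 and 0.072 m and angle between bottle_b_mid's own z axis and vertical below 0.12 rad) and (x of bottle_c_mid in the frame of rack between -0.07 and 0.07 m and y of bottle_c_mid in the frame of rack between -0.07 and 0.07 m and z of bottle_c_mid in the frame of rack between 0.06 and 0.072 m and angle between bottle_c_mid's own z axis and vertical below 0.12 rad) and (x of bottle_d_mid in the frame of rack between -0.07 and 0.07 m and y of bottle_d_mid in the frame of rack between -0.07 and 0.07 m and z of bottle_d_mid in the frame of rack between 0.06 and 0.072 m and angle between bottle_d_mid's own z axis and vertical below 0.12 rad)) or (value of joint cap_b between 0.26 and 1.4 rad and (x of bottle_b_mid in the frame of tray between -0.035 and 0.035 m and y of bottle_b_mid in the frame of tray between -0.035 and 0.035 m and z of bottle_b_mid in the frame of tray between 0.055 and 0.067 m and angle between bottle_b_mid's own z axis and vertical below 0.12 rad) and (x of bottle_a_mid in the frame of rack between -0.07 and 0.07 m and y of bottle_a_mid in the frame of rack between -0.07 and 0.07 m and z of bottle_a_mid in the frame of rack between 0.06 and 0.072 m and angle between bottle_a_mid's own z axis and vertical below 0.12 rad) and (x of bottle_c_mid in the frame of rack between -0.07 and 0.07 m and y of bottle_c_mid in the frame of rack between -0.07 and 0.07 m and z of bottle_c_mid in the frame of rack between 0.06 and 0.072 m and angle between bottle_c_mid's own z axis and vertical below 0.12 rad) and (x of bottle_d_mid in the frame of rack between -0.07 and 0.07 m and y of bottle_d_mid in the frame of rack between -0.07 and 0.07 m and z of bottle_d_mid in the frame of rack between 0.06 and 0.072 m and angle between bottle_d_mid's own z axis and vertical below 0.12 rad)) or (value of joint cap_c between 0.26 and 1.4 rad and (x of bottle_c_mid in the frame of tray between -0.035 and 0.035 m and y of bottle_c_mid in the frame of tray between -0.035 and 0.035 m and z of bottle_c_mid in the frame of tray between 0.055 and 0.067 m and angle between bottle_c_mid's own z axis and vertical below 0.12 rad) and (x of bottle_a_mid in the frame of rack between -0.07 and 0.07 m and y of bottle_a_mid in the frame of rack between -0.07 and 0.07 m and z of bottle_a_mid in the frame of rack between 0.06 and 0.072 m and angle between bottle_a_mid's own z axis and vertical below 0.12 rad) and (x of bottle_b_mid in the frame of rack between -0.07 and 0.07 m and y of bottle_b_mid in the frame of rack between -0.07 and 0.07 m and z of bottle_b_mid in the frame of rack between 0.06 and 0.072 m and angle between bottle_b_mid's own z axis and vertical below 0.12 rad) and (x of bottle_d_mid in the frame of rack between -0.07 and 0.07 m and y of bottle_d_mid in the frame of rack between -0.07 and 0.07 m and z of bottle_d_mid in the frame of rack between 0.06 and 0.072 m and angle between bottle_d_mid's own z axis and vertical below 0.12 rad)) or (value of joint cap_d between 0.26 and 1.4 rad and (x of bottle_d_mid in the frame of tray between -0.035 and 0.035 m and y of bottle_d_mid in the frame of tray between -0.035 and 0.035 m and z of bottle_d_mid in the frame of tray between 0.055 and 0.067 m and angle between bottle_d_mid's own z axis and vertical below 0.12 rad) and (x of bottle_a_mid in the frame of rack between -0.07 and 0.07 m and y of bottle_a_mid in the frame of rack between -0.07 and 0.07 m and z of bottle_a_mid in the frame of rack between 0.06 and 0.072 m and angle between bottle_a_mid's own z axis and vertical below 0.12 rad) and (x of bottle_b_mid in the frame of rack between -0.07 and 0.07 m and y of bottle_b_mid in the frame of rack between -0.07 and 0.07 m and z of bottle_b_mid in the frame of rack between 0.06 and 0.072 m and angle between bottle_b_mid's own z axis and vertical below 0.12 rad) and (x of bottle_c_mid in the frame of rack between -0.07 and 0.07 m and y of bottle_c_mid in the frame of rack between -0.07 and 0.07 m and z of bottle_c_mid in the frame of rack between 0.06 and 0.072 m and angle between bottle_c_mid's own z axis and vertical below 0.12 rad))) and value of joint each of disc_a, disc_b, disc_c, disc_d below 0.1 rad and distance of each of vial_0, vial_1, pen, tape from where it was at the start of the episode below 0.03 m); the robot touches nothing.
It fails at once if the seal under a tight cap is sheared (its disc turned more than 0.1 rad) (value of joint any of disc_a, disc_b, disc_c, disc_d above 0.1 rad).
It fails at once if a cap is unscrewed by more than 80 degrees (value of joint any of cap_a, cap_b, cap_c, cap_d above 1.4 rad).
It fails at once if a bottle is tipped by more than 30 degrees (angle between any of bottle_a_mid, bottle_b_mid, bottle_c_mid, bottle_d_mid's own z axis and vertical above 0.52 rad).
It fails at once if a vial, the pen or the tape is moved by more than 30 mm (distance of any of vial_0, vial_1, pen, tape from where it was at the start of the episode above 0.03 m).
It also fails if it takes over 69 s, if anything falls off the work surface, if the arm or the gripper's body presses on something with over 40 N, if the wrist force passes 120 N, or if a joint passes its speed limit or range.

## Working session

There is one attempt and no reset: what is moved stays moved. The work goes in short steps, Python scripts to look and compute and a tool call to move; the robot and the scene stay as the last step left them, time stands still between calls to the robot, and variables do not carry over. Pictures are saved under pics/ and viewed, about 8 in all and at most 12, crops included, and the job is handed in when it is done.

Besides the shell and the picture viewer there is one more tool, called after "Request:" as name(argument=value, ...), one argument or row to a line, values as JSON. apply_moves: Moves the arm, as the interface text tells. Its arguments: {"type":"object","properties":{"plan":{"type":"array"},"claw":{"type":"number"},"force":{"type":"number"}},"required":["plan"]}

```bash
mkdir -p pics; python3 - <<'E'
from bench import robot,cams
import cv2,numpy as np
for n in("scene","top"):
    im=cams.get_image(n); cv2.imwrite(f"pics/{n}0.png",im[:,:,::-1]); c=cams.calibration(n)
    R=cv2.Rodrigues(np.array(c["rvec"],float))[0]; print(n,c, "cam pos",-R.T@np.array(c["tvec"]).ravel())
s=robot.observe(); print(s)
E
```

```text
scene {'fx': 623.8315780520335, 'fy': 623.8315780520335, 'cx': 328.73666410811524, 'cy': 242.75518861204375, 'rvec': array([ 2.05584054, -0.74543616,  0.37858957]), 'tvec': array([-0.56744744,  0.12724378,  1.00844585])} cam pos [-0.04107317 -0.95831102  0.65962384]
top {'fx': 457.71214027022216, 'fy': 457.71214027022216, 'cx': 319.94361298458466, 'cy': 236.5173561471558, 'rvec': array([ 2.17867822, -2.16433219,  0.03825714]), 'tvec': array([-0.30534533,  0.48639583,  0.90558667])} cam pos [ 0.42677359 -0.33178521  0.92611379]
{'clock': 0.1, 'q': array([-7.54369919e+01,  1.79873774e+01,  2.58423888e+00,  7.46905582e+01,
       -8.97161197e-04,  8.20020945e+01]), 'joint_velocities': array([ 0.04339493, -0.0542262 ,  0.04636474, -0.07336449,  0.03920711,
        0.09740231]), 'joint_efforts': array([ 2.40507819e-03, -4.81724381e+01,  2.99244422e+01,  1.27198646e-02,
       -1.99876426e-04,  9.87477833e-07]), 'tool_pos': array([ 0.22048584, -0.53056118,  0.23049472]), 'orientation': array([[ 9.23472204e-01,  3.83665098e-01, -4.26346232e-04],
       [ 3.83665276e-01, -9.23470878e-01,  1.57883750e-03],
       [ 2.12026514e-04, -1.62158679e-03, -9.99998663e-01]]), 'contact_force': array([-0.83836988,  0.52445267,  0.62391747]), 'ft_torque': array([-0.02079849,  0.05308903, -0.03144489]), 'gripper_width': 0.9983180286915276}
```

View pics/top0.png

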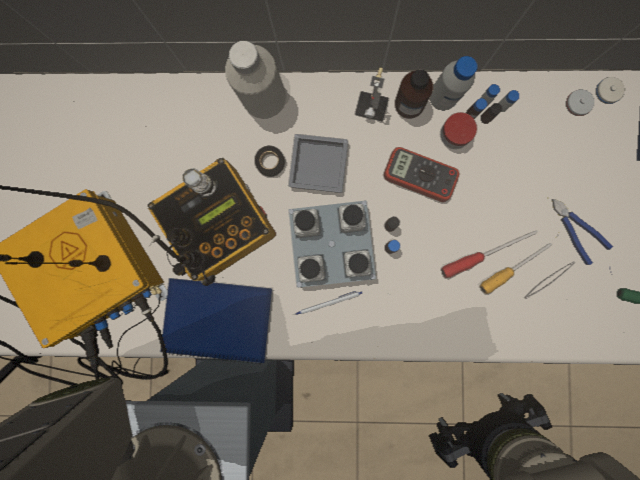

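View pics/scene0.png

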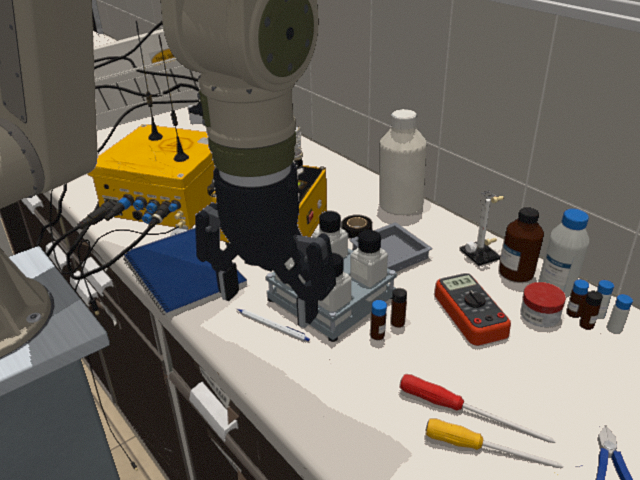

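Top view: rack centre near (332,245), caps at about (305,221), (351,215), (312,267), (357,263). The tray is at (320,163), the vials at (392,223) and (393,246), the pen at (328,303) and the tape at (269,161). In the scene view the gripper partly hides the rack.

```bash
cat > h.py <<'E'
import cv2,numpy as np
from bench import robot,cams
def cal(n):
    c=cams.calibration(n);R=cv2.Rodrigues(np.array(c["rvec"],float))[0];t=np.array(c["tvec"],float).ravel()
    return np.array([[c["fx"],0,c["cx"]],[0,c["fy"],c["cy"]],[0,0,1]]),R,t
def ray(n,uv,z):
    K,R,t=cal(n);o=-R.T@t;d=R.T@np.linalg.inv(K)@np.array([uv[0],uv[1],1.]);return o+d*(z-o[2])/d[2]
E
python3 - <<'E'
from h import *
im=cv2.imread("pics/top0.png");g=cv2.cvtColor(im,cv2.COLOR_BGR2GRAY)
sub=np.zeros_like(g);sub[195:295,285:380]=1
m=((g<55)&(sub>0)).astype(np.uint8)
cs,_=cv2.findContours(m,cv2.RETR_EXTERNAL,cv2.CHAIN_APPROX_NONE)
for c in cs:
    if cv2.contourArea(c)<150: continue
    (u,v),r=cv2.minEnclosingCircle(c);b=cv2.boundingRect(c)
    P=ray("top",(u,v),.124);e=ray("top",(u+r,v),.124)
    print("cap",u,v,r,b,cv2.contourArea(c),P.round(4),"rad",np.linalg.norm(e-P).round(4))
hsv=cv2.cvtColor(im,cv2.COLOR_BGR2HSV)
print(hsv[163,320],hsv[245,332],hsv[285,300],hsv[190,310],hsv[300,280],hsv[180,335])
for name,box,z in(("tray",(125,200,280,360),.023),("rack",(192,300,280,385),.048)):
    s=np.zeros_like(g);s[box[0]:box[1],box[2]:box[3]]=1
    m=((g>70)&(g<170)&(hsv[...,0]>85)&(s>0)).astype(np.uint8)*255
    m=cv2.morphologyEx(m,cv2.MORPH_OPEN,np.ones((5,5)))
    cs,_=cv2.findContours(m,cv2.RETR_EXTERNAL,cv2.CHAIN_APPROX_NONE);c=max(cs,key=cv2.contourArea)
    r=cv2.minAreaRect(c);bx=cv2.boxPoints(r);W=np.array([ray("top",p,z) for p in bx])
    print(name,r,bx.round(1).tolist(),W.mean(0).round(4),"sides",np.linalg.norm(W-np.roll(W,1,0),axis=1).round(4),[np.degrees(np.arctan2(*(W[i]-W[i-1])[1::-1])).round(1) for i in range(4)])
E
```

```text
[  0   2 118] [ 90   5 153] [113   6 158] [ 14  28 120] [ 18  26 178] [ 30   2 117]Traceback (most recent call last):
  File "<stdin>", line 17, in <module>
ValueError: max() iterable argument is empty
```

```bash
python3 - <<'E'
import cv2
im=cv2.imread("pics/top0.png")[120:310,240:420];cv2.imwrite("pics/crop.png",cv2.resize(im,None,fx=3,fy=3,interpolation=cv2.INTER_CUBIC))
E
```

```text
(no output)
```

View pics/crop.png

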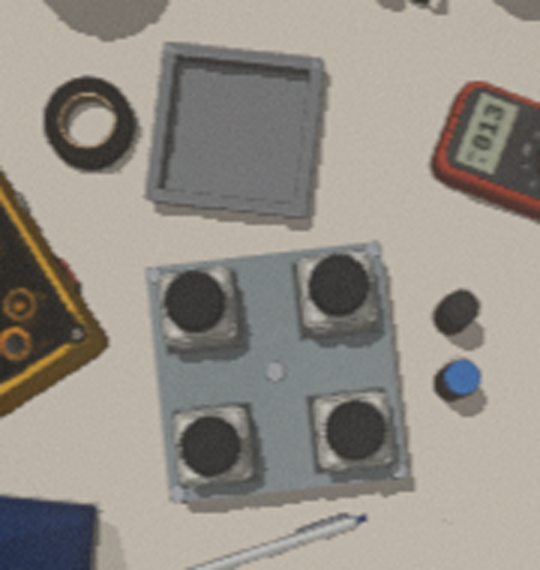

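The crop (3x, offset 240,120) shows all four caps clear and the rack turned about 5° one way. The tray is turned about 5° the other way, and its rim is visible.

```bash
python3 - <<'E'
from h import *
im=cv2.imread("pics/top0.png");g=cv2.cvtColor(im,cv2.COLOR_BGR2GRAY);hsv=cv2.cvtColor(im,cv2.COLOR_BGR2HSV)
print(g[221,305],g[215,351])
sub=np.zeros_like(g);sub[195:295,285:380]=1
m=((g<72)&(sub>0)).astype(np.uint8)
cs,_=cv2.findContours(m,cv2.RETR_EXTERNAL,cv2.CHAIN_APPROX_NONE)
for c in cs:
    if cv2.contourArea(c)<100: continue
    (u,v),r=cv2.minEnclosingCircle(c);b=cv2.boundingRect(c)
    P=ray("top",(u,v),.124);e=ray("top",(u+r,v),.124)
    print("cap",round(u,1),round(v,1),round(r,1),b,cv2.contourArea(c),P.round(4),"rad",np.linalg.norm(e-P).round(4))
# corners read from the crop (plate top corners, tray rim corners)
o=np.array([240,120])
for n,z,pts in(("rack",.048,[(148,270),(380,243),(408,478),(172,500)]),("tray",.023,[(167,43),(323,58),(308,217),(148,198)])):
    W=np.array([ray("top",o+(np.array(p)+.5)/3-.5,z) for p in pts])
    d=W-np.roll(W,1,0);print(n,W.mean(0).round(4),np.linalg.norm(d,axis=1).round(4),np.degrees(np.arctan2(d[:,1],d[:,0])).round(1))
E
```

```text
57 58
cap 309.6 268.4 9.8 (301, 259, 19, 20) 266.5 [ 0.4248 -0.2882  0.124 ] rad 0.0171
cap 358.2 263.2 9.8 (349, 254, 20, 19) 268.0 [ 0.4345 -0.373   0.124 ] rad 0.017
cap 304.8 220.0 10.2 (295, 210, 20, 21) 275.5 [ 0.5099 -0.2787  0.124 ] rad 0.0179
cap 352.5 214.7 10.0 (343, 205, 20, 20) 280.0 [ 0.5197 -0.3627  0.124 ] rad 0.0175
rack [ 0.4723 -0.3264  0.048 ] [0.1485 0.1504 0.1513 0.1507] [   6.6  -83.1 -173.2   95.8]
tray [ 0.6359 -0.2984  0.023 ] [0.1057 0.1051 0.1076 0.1072] [ -6.2 -95.7 174.9  83.3]
```

Cap spacing is 85.7 mm and the mean of the four caps agrees with the rack centre, so the measurements hold together. I'll head for the near-right cap first.

Request:
apply_moves(
  plan=[
    [48,-12,0,0],
    [48,-12,0,0],
    [48,-12,0,0],
    [48,-12,0,0],
    [48,-12,0,0],
  ],
  claw=0,
  force=20,
)

```text
clock: 0.6
tool_pos: [0.4203, -0.3821, 0.231]
orientation: [[0.924, 0.383, -0.0], [0.383, -0.924, 0.0], [-0.0, -0.0, -1.0]]
contact_force: [0.1, -1.0, -0.7]
gripper_width: 1.0
```

Request:
apply_moves(
  plan=[
    [18,-3,-0.0,0],
    [0,0,20,0],
    [0,0,20,0],
    [0,0,0,0],
    [0,0,0,0],
  ],
)

```text
clock: 1.1
tool_pos: [0.4344, -0.3735, 0.191]
orientation: [[0.923, 0.384, -0.001], [0.384, -0.923, 0.001], [-0.001, -0.001, -1.0]]
contact_force: [0.4, 1.4, 1.5]
gripper_width: 0.998
```

```bash
cat >> h.py <<'E'
CAPS={"nr":(.4345,-.373),"nl":(.4248,-.2882),"fl":(.5099,-.2787),"fr":(.5197,-.3627),"tray":(.6359,-.2984)}
def st(name=None):
    s=robot.observe();R=s["orientation"];p=s["tool_pos"]
    print("t",round(s["clock"],2),"p",p.round(4),"jaw",np.degrees(np.arctan2(R[1,1],R[0,1])).round(2),"z",R[:,2].round(3),"F",s["contact_force"].round(2),"M",s["ft_torque"].round(3),"w",round(s["gripper_width"],3),"q6",s["q"][5].round(1),"tau6",s["joint_efforts"][5].round(3))
    if name:
        d=R.T@np.array([*(np.array(CAPS[name])-p[:2]),0]);print(name,"tool shift mm",(d*1000).round(1))
E
python3 -c "
from h import *
st('nr');cv2.imwrite('pics/t1.png',cams.get_image('scene')[:,:,::-1])"
```

```text
t 1.1 p [ 0.4344 -0.3735  0.191 ] jaw -67.44 z [-0.001  0.001 -1.   ] F [0.44 1.4  1.46] M [ 0.021  0.033 -0.015] w 0.998 q6 108.7 tau6 -0.0
nr tool shift mm [ 0.3 -0.4  0. ]
```

View pics/t1.png

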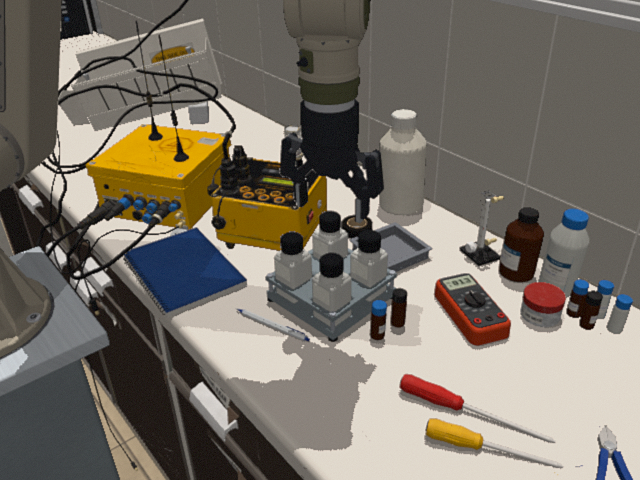

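The gripper is above the near-right cap (331,267), with the fingertips around (300,205) and (365,215). I'll check this by triangulating the caps from both views.

```bash
python3 - <<'E'
from h import *
K,R,t=cal("scene")
for n,(x,y) in CAPS.items():
    z=.124 if n!="tray" else .023
    print(n,cv2.projectPoints(np.array([[x,y,z]]),cv2.Rodrigues(R)[0],t,K,None)[0].ravel().round(1))
im=cv2.imread("pics/t1.png")[225:300,265:400];g=cv2.cvtColor(im,cv2.COLOR_BGR2GRAY)
cs,_=cv2.findContours((g<60).astype(np.uint8),cv2.RETR_EXTERNAL,cv2.CHAIN_APPROX_NONE)
for c in cs:
    if cv2.contourArea(c)>100: b=cv2.boundingRect(c);print(b[0]+265,b[1]+225,b[2:],"centre col",b[0]+265+b[2]/2)
E
```

```text
nr [330.9 259.2]
nl [291.5 237.6]
fl [329.7 216.6]
fr [368.7 235.7]
tray [390.8 244.7]
319 253 (24, 25) centre col 331.0
280 232 (24, 23) centre col 292.0
342 225 (58, 28) centre col 371.0
320 225 (20, 8) centre col 330.0
```

Request:
apply_moves(
  plan=[
    [0,0,25,0],
    [0,0,25,0],
    [0,0,25,0],
    [0,0,12,0],
    [0,0,5,0],
  ],
)

```text
clock: 1.65
tool_pos: [0.4344, -0.3739, 0.0989]
orientation: [[0.924, 0.383, -0.001], [0.383, -0.924, 0.001], [-0.0, -0.001, -1.0]]
contact_force: [0.4, -0.2, -0.1]
gripper_width: 0.999
```

```bash
python3 -c "
from h import *
st('nr')"
```

```text
t 1.65 p [ 0.4344 -0.3739  0.0989] jaw -67.47 z [-0.001  0.001 -1.   ] F [ 0.36 -0.23 -0.08] M [-0.014  0.023 -0.023] w 0.999 q6 108.7 tau6 -0.0
nr tool shift mm [ 0.5 -0.8  0. ]
```

Request:
apply_moves(
  plan=[
    [0,0,0,0],
    [0,0,0,0],
    [0,0,0,0],
    [0,0,0,0],
    [0,0,0,0],
  ],
  claw=255,
  force=20,
)

```text
clock: 2.15
tool_pos: [0.4352, -0.3742, 0.1005]
orientation: [[0.923, 0.384, 0.001], [0.384, -0.923, -0.001], [0.001, 0.002, -1.0]]
contact_force: [-0.4, 0.9, 5.4]
gripper_width: 0.412
```

Request:
apply_moves(
  plan=[
    [0,0,0,0],
    [0,0,0,0],
    [0,0,0,0],
    [0,0,0,0],
    [0,0,0,-1],
  ],
)

```text
clock: 2.65
tool_pos: [0.4351, -0.3743, 0.1005]
orientation: [[0.916, 0.4, 0.001], [0.4, -0.916, -0.002], [0.001, 0.002, -1.0]]
contact_force: [-1.5, 0.8, 4.8]
gripper_width: 0.415
```

```bash
python3 -c "
from h import *
st('nr')"
```

```text
t 2.65 p [ 0.4351 -0.3743  0.1005] jaw -66.42 z [ 0.001 -0.002 -1.   ] F [-1.54  0.78  4.84] M [0.244 0.227 0.02 ] w 0.415 q6 107.7 tau6 0.229
nr tool shift mm [-0.1 -1.5 -0. ]
```

Request:
apply_moves(
  plan=[
    [0,0,-0.7,0],
    [0,0,0,-1],
    [0,0,0,-1],
    [0,0,0,-1],
    [0,0,0,0],
  ],
)

```text
clock: 3.15
tool_pos: [0.4348, -0.374, 0.1004]
orientation: [[0.894, 0.448, 0.0], [0.448, -0.894, -0.0], [0.0, 0.001, -1.0]]
contact_force: [-1.4, 0.9, 6.1]
gripper_width: 0.414
```

```bash
python3 -c "
from h import *
st('nr')"
```

```text
t 3.15 p [ 0.4348 -0.374   0.1004] jaw -63.37 z [ 0. -0. -1.] F [-1.41  0.92  6.07] M [ 0.196  0.153 -0.098] w 0.414 q6 104.7 tau6 -0.176
nr tool shift mm [ 0.1 -1.  -0. ]
```

Request:
apply_moves(
  plan=[
    [0,0,0,-1],
    [0,0,0,-1],
    [0,0,0,-1],
    [0,0,0,0],
    [0,0,0,0],
  ],
)

```text
clock: 3.65
tool_pos: [0.4348, -0.3739, 0.1004]
orientation: [[0.869, 0.494, 0.0], [0.494, -0.869, -0.0], [0.0, 0.0, -1.0]]
contact_force: [-0.5, 1.7, 4.9]
gripper_width: 0.407
```

```bash
python3 -c "
from h import *
st('nr')"
```

```text
t 3.65 p [ 0.4348 -0.3739  0.1004] jaw -60.4 z [ 0. -0. -1.] F [-0.5   1.67  4.94] M [ 0.143  0.148 -0.095] w 0.407 q6 101.7 tau6 -0.072
nr tool shift mm [ 0.2 -1.  -0. ]
```

Request:
apply_moves(
  plan=[
    [0,0,0,-1],
    [0,0,0,-1],
    [0,0,0,-1],
    [0,0,0,0],
    [0,0,0,0],
  ],
)

```text
clock: 4.15
tool_pos: [0.4348, -0.3739, 0.1004]
orientation: [[0.842, 0.539, 0.0], [0.539, -0.842, -0.0], [0.0, 0.001, -1.0]]
contact_force: [-1.6, 1.9, 4.8]
gripper_width: 0.418
```

```bash
python3 -c "
from h import *
st('nr')"
```

```text
t 4.15 p [ 0.4348 -0.3739  0.1004] jaw -57.4 z [ 0. -0. -1.] F [-1.6   1.94  4.83] M [ 0.205  0.148 -0.054] w 0.418 q6 98.7 tau6 -0.073
nr tool shift mm [ 0.2 -1.  -0. ]
```

Request:
apply_moves(
  plan=[
    [0,0,0,0],
    [0,0,0,0],
    [0,0,0,-1],
    [0,0,0,-1],
    [0,0,0,-1],
  ],
  claw=255,
  force=45,
)

```text
clock: 4.65
tool_pos: [0.4348, -0.3739, 0.1005]
orientation: [[0.813, 0.583, 0.0], [0.583, -0.813, -0.0], [0.0, 0.001, -1.0]]
contact_force: [-1.9, 2.5, 6.0]
gripper_width: 0.406
```

```bash
python3 -c "
from h import *
st('nr')"
```

```text
t 4.65 p [ 0.4348 -0.3739  0.1005] jaw -54.36 z [ 0. -0. -1.] F [-1.87  2.54  6.04] M [ 0.234  0.188 -0.116] w 0.406 q6 95.6 tau6 0.048
nr tool shift mm [ 0.3 -0.9 -0. ]
```

The torque stays near 0.1 N m with the grip force more than doubled, so the cap is giving rather than slipping. I'll carry on to about 43° while watching the torque.

Request:
apply_moves(
  plan=[
    [0,0,0,-3],
    [0,0,0,-3],
    [0,0,0,-3],
    [0,0,0,-3],
    [0,0,0,-3],
  ],
)

```text
clock: 5.15
tool_pos: [0.4348, -0.3738, 0.1005]
orientation: [[0.633, 0.774, 0.0], [0.774, -0.633, -0.0], [0.0, 0.0, -1.0]]
contact_force: [-0.9, 2.0, 7.0]
gripper_width: 0.404
```

```bash
python3 -c "
from h import *
st('nr')"
```

```text
t 5.15 p [ 0.4348 -0.3738  0.1005] jaw -39.28 z [ 0. -0. -1.] F [-0.92  2.03  7.  ] M [ 0.285  0.215 -0.166] w 0.404 q6 80.6 tau6 0.405
nr tool shift mm [ 0.4 -0.7 -0. ]
```

Request:
apply_moves(
  plan=[
    [0,0,0,-3],
    [0,0,0,-3],
    [0,0,0,-3],
    [0,0,0,-3],
    [0,0,0,-3],
  ],
)

```text
clock: 5.65
tool_pos: [0.4348, -0.3737, 0.1005]
orientation: [[0.411, 0.912, 0.0], [0.912, -0.411, 0.0], [0.0, 0.0, -1.0]]
contact_force: [-1.6, 2.2, 7.0]
gripper_width: 0.406
```

```bash
python3 -c "
from h import *
st('nr')"
```

```text
t 5.65 p [ 0.4348 -0.3737  0.1005] jaw -24.28 z [ 0.  0. -1.] F [-1.63  2.19  6.95] M [ 0.415  0.102 -0.143] w 0.406 q6 65.6 tau6 0.405
nr tool shift mm [ 0.5 -0.6 -0. ]
```

The near-right cap turned 43° at about 0.08–0.15 N m. I'll test a neighbour as a control, to rule out slip in the fingers.

Request:
apply_moves(
  plan=[
    [0,0,0,0],
    [0,0,0,0],
    [0,0,0,0],
    [0,0,-25,0],
    [0,0,-35,0],
  ],
  claw=0,
  force=20,
)

```text
clock: 6.15
tool_pos: [0.4334, -0.3725, 0.1581]
orientation: [[0.414, 0.91, -0.004], [0.91, -0.414, 0.004], [0.002, -0.005, -1.0]]
contact_force: [-0.5, -1.1, -0.3]
gripper_width: 1.001
```

Request:
apply_moves(
  plan=[
    [0,0,0,8.5],
    [0,0,0,8.5],
    [0,0,0,8.5],
    [0,0,0,8.5],
    [0,0,0,8.5],
  ],
)

```text
clock: 6.65
tool_pos: [0.4346, -0.3738, 0.1597]
orientation: [[0.923, 0.386, -0.0], [0.386, -0.923, 0.0], [-0.0, -0.0, -1.0]]
contact_force: [-0.2, -0.7, 0.2]
gripper_width: 1.001
```

Request:
apply_moves(
  plan=[
    [12,-42,0,0],
    [12,-42,0,0],
    [0,0,0,0],
    [0,0,0,0],
    [0,0,0,0],
  ],
)

```text
clock: 7.15
tool_pos: [0.4244, -0.288, 0.1602]
orientation: [[0.92, 0.391, 0.001], [0.391, -0.92, -0.001], [0.0, 0.001, -1.0]]
contact_force: [-0.5, -0.4, 0.2]
gripper_width: 0.998
```

```bash
python3 -c "
from h import *
st('nl');cv2.imwrite('pics/t2.png',cv2.resize(cams.get_image('scene')[200:350,230:430,::-1],None,fx=4,fy=4))"
```

```text
t 7.15 p [ 0.4244 -0.288   0.1602] jaw -66.96 z [ 0.001 -0.001 -1.   ] F [-0.46 -0.42  0.17] M [-0.059  0.026  0.021] w 0.998 q6 113.8 tau6 0.001
nl tool shift mm [0.3 0.3 0. ]
```

View pics/t2.png

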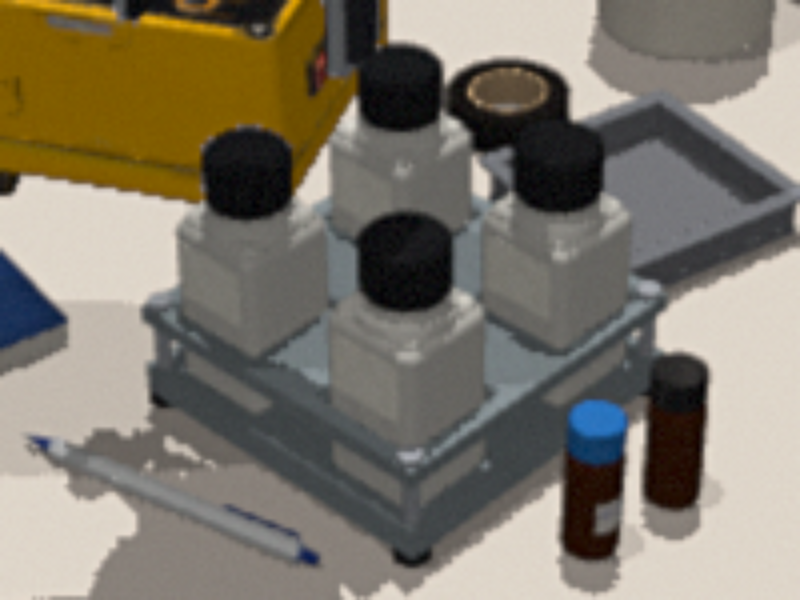

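All four bottles are upright in the rack and the hand is above the near-left one. The vials (600,480) and (675,430) and the pen are undisturbed.

Request:
apply_moves(
  plan=[
    [0,0,25,0],
    [0,0,20,0],
    [0,0,10,0],
    [0,0,3,0],
    [0,0,0,0],
  ],
)

```text
clock: 7.7
tool_pos: [0.4239, -0.2876, 0.1019]
orientation: [[0.92, 0.391, -0.0], [0.391, -0.92, 0.0], [-0.0, -0.0, -1.0]]
contact_force: [-0.0, -0.8, 0.6]
gripper_width: 0.999
```

Request:
apply_moves(
  plan=[
    [0,0,0,0],
    [0,0,0,0],
    [0,0,0,0],
    [0,0,0,0],
    [0,0,0,0],
  ],
  claw=255,
  force=20,
)

```text
clock: 8.2
tool_pos: [0.4242, -0.2874, 0.1027]
orientation: [[0.92, 0.392, 0.001], [0.392, -0.92, -0.001], [0.0, 0.001, -1.0]]
contact_force: [-0.1, 1.1, 4.5]
gripper_width: 0.409
```

Request:
apply_moves(
  plan=[
    [0,0,0,-1],
    [0,0,0,-1],
    [0,0,0,-1],
    [0,0,0,0],
    [0,0,0,0],
  ],
)

```text
clock: 8.7
tool_pos: [0.4243, -0.2876, 0.1027]
orientation: [[0.898, 0.44, 0.001], [0.44, -0.898, -0.001], [0.0, 0.001, -1.0]]
contact_force: [-1.7, 0.6, 6.0]
gripper_width: 0.41
```

```bash
python3 -c "
from h import *
st('nl')"
```

```text
t 8.7 p [ 0.4243 -0.2876  0.1027] jaw -63.92 z [ 0.001 -0.001 -1.   ] F [-1.66  0.62  5.95] M [ 0.104  0.182 -0.204] w 0.41 q6 110.8 tau6 -0.232
nl tool shift mm [0.2 0.8 0. ]
```

Request:
apply_moves(
  plan=[
    [0,0,0,-1],
    [0,0,0,-1],
    [0,0,0,0],
    [0,0,0,0],
    [0,0,0,0],
  ],
)

```text
clock: 9.2
tool_pos: [0.4242, -0.2876, 0.1026]
orientation: [[0.882, 0.47, 0.001], [0.47, -0.882, -0.001], [0.0, 0.001, -1.0]]
contact_force: [-0.0, 0.8, 5.6]
gripper_width: 0.416
```

```bash
python3 -c "
from h import *
st('nl')"
```

```text
t 9.2 p [ 0.4242 -0.2876  0.1026] jaw -61.94 z [ 0.001 -0.001 -1.   ] F [-0.04  0.76  5.57] M [ 0.18   0.123 -0.339] w 0.416 q6 108.8 tau6 -0.354
nl tool shift mm [0.2 0.8 0. ]
```

The near-left cap holds firm at 0.34 N m with the same 20 N grip, so slip is ruled out and the near-right cap is the loose one. I'll unload, release, and line up on the near-right bottle's body with the jaws along the rack's x axis, away from the vials.

Request:
apply_moves(
  plan=[
    [0,0,0,1.5],
    [0,0,0,1.5],
    [0,0,0,0],
    [0,0,0,0],
    [0,0,0,0],
  ],
)

```text
clock: 9.7
tool_pos: [0.4243, -0.2876, 0.1026]
orientation: [[0.906, 0.424, 0.001], [0.424, -0.906, -0.001], [0.001, 0.001, -1.0]]
contact_force: [-0.1, -0.1, 5.7]
gripper_width: 0.412
```

Request:
apply_moves(
  plan=[
    [0,0,0,0],
    [0,0,0,0],
    [0,0,0,0],
    [0,0,-25,0],
    [0,0,-35,0],
  ],
  claw=0,
)

```text
clock: 10.2
tool_pos: [0.4224, -0.2858, 0.1604]
orientation: [[0.906, 0.424, -0.004], [0.424, -0.906, 0.004], [-0.002, -0.005, -1.0]]
contact_force: [0.1, -0.5, 0.1]
gripper_width: 1.0
```

Request:
apply_moves(
  plan=[
    [0,0,0,-8],
    [0,0,0,-8],
    [0,0,0,-8],
    [0,0,0,-8],
    [0,0,0,-8],
  ],
)

```text
clock: 10.7
tool_pos: [0.4237, -0.287, 0.1617]
orientation: [[0.416, 0.909, -0.0], [0.909, -0.416, 0.0], [0.0, -0.001, -1.0]]
contact_force: [-0.1, -1.0, 0.2]
gripper_width: 1.0
```

Request:
apply_moves(
  plan=[
    [0,0,0,-8],
    [0,0,0,-8],
    [0,0,0,-8],
    [0,0,0,-7.5],
    [0,0,0,0],
  ],
)

```text
clock: 11.2
tool_pos: [0.4237, -0.287, 0.1617]
orientation: [[-0.115, 0.993, -0.0], [0.993, 0.115, 0.0], [0.0, -0.0, -1.0]]
contact_force: [-0.4, -1.3, -0.3]
gripper_width: 0.999
```

```bash
python3 -c "
from h import *
st('nr')
im=cams.get_image('top');cv2.imwrite('pics/t3.png',cv2.resize(im[120:310,240:420,::-1],None,fx=3,fy=3))
g=cv2.cvtColor(im,cv2.COLOR_RGB2GRAY);m=np.zeros_like(g);m[240:290,335:380]=(g<72)[240:290,335:380]
for c in cv2.findContours(m,0,1)[0]:
  if cv2.contourArea(c)>100:(u,v),r=cv2.minEnclosingCircle(c);print(u,v,r,ray('top',(u,v),.124))
"
```

```text
t 11.2 p [ 0.4237 -0.287   0.1617] jaw 6.59 z [-0.  0. -1.] F [-0.45 -1.26 -0.31] M [-0.069  0.009  0.005] w 0.999 q6 40.3 tau6 -0.914
nr tool shift mm [-86.6   0.8  -0. ]
358.2950134277344 262.9800109863281 10.16411018371582 [ 0.43489116 -0.37311657  0.124     ]
```

View pics/t3.png

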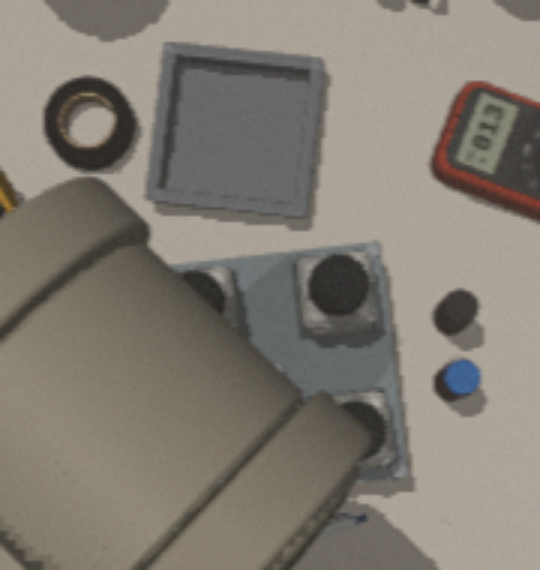

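The arm hides the near side of the rack, but the visible cap edge gives the near-right bottle at (0.435, −0.373), unchanged. The tray and vials are clear. I'll move above it and go down in two stages.

Request:
apply_moves(
  plan=[
    [-44,0.5,0,0],
    [-43,0.5,0,0],
    [0,0,0,0],
    [0,0,20,0],
    [0,0,20,0],
  ],
  claw=55,
  force=40,
)

```text
clock: 11.75
tool_pos: [0.435, -0.374, 0.1218]
orientation: [[-0.111, 0.994, 0.001], [0.994, 0.111, -0.001], [-0.001, 0.001, -1.0]]
contact_force: [-0.5, 1.0, 0.1]
gripper_width: 0.785
```

Request:
apply_moves(
  plan=[
    [0,0,15,0],
    [0,0,15,0],
    [0,0,10,0],
    [0,0,8,0],
    [0,0,0,0],
  ],
)

```text
clock: 12.25
tool_pos: [0.4343, -0.3728, 0.073]
orientation: [[-0.114, 0.994, -0.001], [0.994, 0.114, 0.001], [0.002, -0.001, -1.0]]
contact_force: [0.5, -1.0, 0.7]
gripper_width: 0.786
```

```bash
python3 -c "
from h import *
st('nr')"
```

```text
t 12.25 p [ 0.4343 -0.3728  0.073 ] jaw 6.52 z [-0.001  0.001 -1.   ] F [ 0.47 -0.96  0.7 ] M [ 0.03   0.022 -0.041] w 0.786 q6 34.8 tau6 0.012
nr tool shift mm [-0.2  0.1 -0. ]
```

Request:
apply_moves(
  plan=[
    [0,0,8,0],
    [0,0,7,0],
    [0,0,0,0],
    [0,0,0,0],
    [0,0,0,0],
  ],
)

```text
clock: 12.75
tool_pos: [0.435, -0.3737, 0.0593]
orientation: [[-0.114, 0.993, 0.0], [0.993, 0.114, -0.0], [-0.001, 0.0, -1.0]]
contact_force: [-0.2, -0.1, -0.7]
gripper_width: 0.784
```

Request:
apply_moves(
  plan=[
    [0,0,0,0],
    [0,0,0,0],
    [0,0,0,0],
    [0,0,0,0],
    [0,0,0,0],
  ],
  claw=255,
  force=40,
)

```text
clock: 13.25
tool_pos: [0.435, -0.3738, 0.0595]
orientation: [[-0.114, 0.993, 0.0], [0.993, 0.114, -0.001], [-0.001, 0.0, -1.0]]
contact_force: [-1.5, 0.4, 4.6]
gripper_width: 0.531
```

```bash
python3 -c "
from h import *
st('nr')"
```

```text
t 13.25 p [ 0.435  -0.3738  0.0595] jaw 6.56 z [ 0.    -0.001 -1.   ] F [-1.45  0.38  4.56] M [-0.005  0.143  0.009] w 0.531 q6 34.8 tau6 0.006
nr tool shift mm [ 0.9 -0.4 -0. ]
```

Request:
apply_moves(
  plan=[
    [0,0,-5,0],
    [0,0,-10,0],
    [0,0,-10,0],
    [0,0,-15,0],
    [0,0,-20,0],
  ],
)

```text
clock: 13.75
tool_pos: [0.4344, -0.3728, 0.1194]
orientation: [[-0.114, 0.993, -0.001], [0.993, 0.114, 0.001], [0.002, -0.001, -1.0]]
contact_force: [-0.2, 0.6, -1.4]
gripper_width: 0.531
```

```bash
python3 -c "
from h import *
st('nr')"
```

```text
t 13.75 p [ 0.4344 -0.3728  0.1194] jaw 6.57 z [-0.001  0.001 -1.   ] F [-0.21  0.61 -1.35] M [-0.073 -0.03  -0.026] w 0.531 q6 34.8 tau6 0.0
nr tool shift mm [-0.2  0.1 -0. ]
```

Request:
apply_moves(
  plan=[
    [0,0,-25,0],
    [0,0,-25,0],
    [0,0,-20,0],
    [0,0,-15,0],
    [0,0,0,0],
  ],
)

```text
clock: 14.25
tool_pos: [0.4358, -0.3744, 0.2072]
orientation: [[-0.114, 0.993, 0.003], [0.993, 0.114, -0.004], [-0.004, 0.003, -1.0]]
contact_force: [0.8, -0.8, -2.2]
gripper_width: 0.534
```

Request:
apply_moves(
  plan=[
    [4,15,0,0],
    [6,25,0,0],
    [7,30,0,0],
    [8,30,0,0],
    [8,30,0,0],
  ],
)

```text
clock: 14.75
tool_pos: [0.5614, -0.3244, 0.2025]
orientation: [[-0.114, 0.993, -0.002], [0.993, 0.114, 0.002], [0.002, -0.001, -1.0]]
contact_force: [-0.0, -0.3, -2.2]
gripper_width: 0.532
```

Request:
apply_moves(
  plan=[
    [7,30,0,0],
    [6,25,0,0],
    [4,15,0,0],
    [1,8,0,0],
    [0,0,0,0],
  ],
)

```text
clock: 15.25
tool_pos: [0.6363, -0.2979, 0.2023]
orientation: [[-0.116, 0.993, -0.002], [0.993, 0.116, 0.001], [0.001, -0.002, -1.0]]
contact_force: [-0.6, 0.2, -2.0]
gripper_width: 0.532
```

```bash
python3 -c "
from h import *
st('tray');cv2.imwrite('pics/t4.png',cams.get_image('scene')[:,:,::-1])"
```

```text
t 15.25 p [ 0.6363 -0.2979  0.2023] jaw 6.65 z [-0.002  0.001 -1.   ] F [-0.57  0.19 -2.01] M [-0.026  0.038  0.002] w 0.532 q6 51.7 tau6 0.067
tray tool shift mm [-0.4 -0.5  0. ]
```

View pics/t4.png

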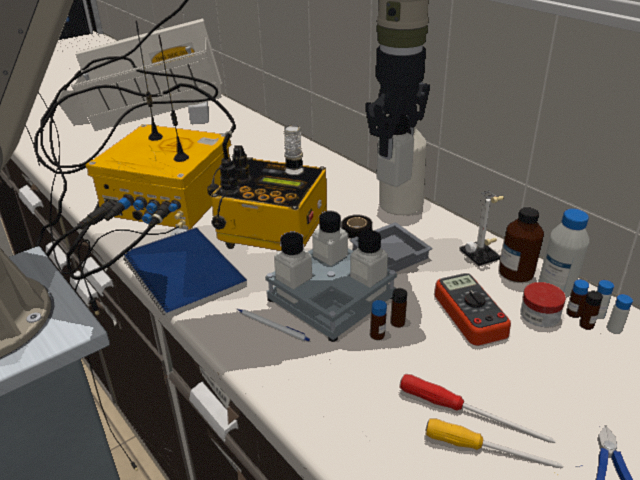

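The bottle hangs upright in the gripper at (395,160) above the tray, and the other three are still in the rack. I'll lower it.

Request:
apply_moves(
  plan=[
    [0,0,20,0],
    [0,0,30,0],
    [0,0,30,0],
    [0,0,25,0],
    [0,0,15,0],
  ],
)

```text
clock: 15.8
tool_pos: [0.6332, -0.2989, 0.0814]
orientation: [[-0.113, 0.994, -0.004], [0.994, 0.113, 0.002], [0.002, -0.003, -1.0]]
contact_force: [-0.3, 0.4, -1.0]
gripper_width: 0.532
```

Request:
apply_moves(
  plan=[
    [0,0,10,0],
    [0,0,7,0],
    [0,0,5,0],
    [0,0,3,0],
    [0,0,1,0],
  ],
)

```text
clock: 16.3
tool_pos: [0.6358, -0.2993, 0.0584]
orientation: [[-0.114, 0.993, 0.001], [0.993, 0.114, -0.0], [-0.001, 0.001, -1.0]]
contact_force: [0.1, -0.5, -0.7]
gripper_width: 0.53
```

```bash
python3 -c "
from h import *
st('tray')"
```

```text
t 16.3 p [ 0.6358 -0.2993  0.0584] jaw 6.56 z [ 0.001 -0.    -1.   ] F [ 0.1  -0.54 -0.71] M [-0.037 -0.017 -0.059] w 0.53 q6 51.7 tau6 -0.0
tray tool shift mm [ 0.8  0.2 -0. ]
```

Request:
apply_moves(
  plan=[
    [0,0,2,0],
    [0,0,1,0],
    [0,0,1,0],
    [0,0,0,0],
    [0,0,0,0],
  ],
)

```text
clock: 16.8
tool_pos: [0.6357, -0.2991, 0.0541]
orientation: [[-0.114, 0.993, 0.0], [0.993, 0.114, -0.0], [-0.0, 0.0, -1.0]]
contact_force: [-0.5, 0.5, -1.7]
gripper_width: 0.533
```

```bash
python3 -c "
from h import *
st('tray')"
```

```text
t 16.8 p [ 0.6357 -0.2991  0.0541] jaw 6.57 z [ 0. -0. -1.] F [-0.48  0.54 -1.71] M [0.026 0.054 0.002] w 0.533 q6 51.7 tau6 -0.0
tray tool shift mm [ 0.6  0.3 -0. ]
```

Request:
apply_moves(
  plan=[
    [0,0,0.7,0],
    [0,0,0.7,0],
    [0,0,0,0],
    [0,0,0,0],
    [0,0,0,0],
  ],
)

```text
clock: 17.3
tool_pos: [0.6358, -0.2992, 0.0536]
orientation: [[-0.114, 0.993, 0.001], [0.993, 0.114, -0.001], [-0.001, 0.001, -1.0]]
contact_force: [-2.1, 0.7, 5.3]
gripper_width: 0.537
```

```bash
python3 -c "
from h import *
st('tray')"
```

```text
t 17.3 p [ 0.6358 -0.2992  0.0536] jaw 6.56 z [ 0.001 -0.001 -1.   ] F [-2.12  0.67  5.28] M [0.256 0.429 0.028] w 0.537 q6 51.7 tau6 0.014
tray tool shift mm [ 0.8  0.2 -0. ]
```

The foot met the tray floor at the expected height (TCP 0.0536 m, 5 N). I'll release and go straight up.

Request:
apply_moves(
  plan=[
    [0,0,0,0],
    [0,0,0,0],
    [0,0,0,0],
    [0,0,0,0],
    [0,0,0,0],
  ],
  claw=40,
)

```text
clock: 17.8
tool_pos: [0.6356, -0.299, 0.0524]
orientation: [[-0.114, 0.993, -0.0], [0.993, 0.114, 0.0], [0.0, -0.0, -1.0]]
contact_force: [0.4, -0.4, -0.2]
gripper_width: 0.843
```

Request:
apply_moves(
  plan=[
    [0,0,-10,0],
    [0,0,-15,0],
    [0,0,-25,0],
    [0,0,-30,0],
    [0,0,-30,0],
  ],
)

```text
clock: 18.3
tool_pos: [0.6355, -0.299, 0.1643]
orientation: [[-0.114, 0.993, 0.0], [0.993, 0.114, -0.0], [-0.0, 0.0, -1.0]]
contact_force: [0.2, -0.6, 0.3]
gripper_width: 0.838
```

Request:
apply_moves(
  plan=[
    [0,-40,-10,0],
    [0,-45,0,0],
    [0,-45,0,0],
    [0,-45,0,0],
    [0,-45,0,0],
  ],
)

```text
clock: 18.8
tool_pos: [0.4156, -0.3243, 0.1736]
orientation: [[-0.115, 0.993, 0.001], [0.993, 0.115, -0.001], [-0.001, 0.001, -1.0]]
contact_force: [-0.3, -1.2, 0.2]
gripper_width: 0.846
```

Request:
apply_moves(
  plan=[
    [-45,0,0,0],
    [-45,0,0,0],
    [-45,0,0,0],
    [-45,0,0,0],
    [0,0,0,0],
  ],
)

```text
clock: 19.3
tool_pos: [0.4373, -0.5087, 0.1717]
orientation: [[-0.11, 0.994, 0.001], [0.994, 0.11, -0.003], [-0.003, 0.0, -1.0]]
contact_force: [0.3, -0.3, -0.7]
gripper_width: 0.841
```

```bash
python3 - <<'E'
from h import *
st()
im=cams.get_image("top")[:,:,::-1];g=cv2.cvtColor(im,cv2.COLOR_BGR2GRAY)
m=np.zeros_like(g);m[130:295,285:380]=(g<72)[130:295,285:380]
for c in cv2.findContours(m,0,1)[0]:
    if cv2.contourArea(c)>150:
        (u,v),r=cv2.minEnclosingCircle(c);P=ray("top",(u,v),.118 if v<195 else .124);print(round(u,1),round(v,1),round(r,1),P.round(4))
a=cv2.resize(im[120:310,240:420].copy(),(380,400));b=cv2.resize(cams.get_image("scene")[190:350,230:450,::-1].copy(),(420,400))
cv2.imwrite("pics/t5.png",np.hstack([a,b]))
E
```

```text
t 19.3 p [ 0.4373 -0.5087  0.1717] jaw 6.32 z [ 0.001 -0.003 -1.   ] F [ 0.31 -0.32 -0.72] M [ 0.011 -0.002 -0.015] w 0.841 q6 27.5 tau6 -0.189
309.8 268.5 9.7 [ 0.4247 -0.2884  0.124 ]
304.5 220.2 9.9 [ 0.5095 -0.2783  0.124 ]
352.4 214.8 9.8 [ 0.5195 -0.3626  0.124 ]
311.5 149.5 16.3 [ 0.6377 -0.2892  0.118 ]
```

View pics/t5.png

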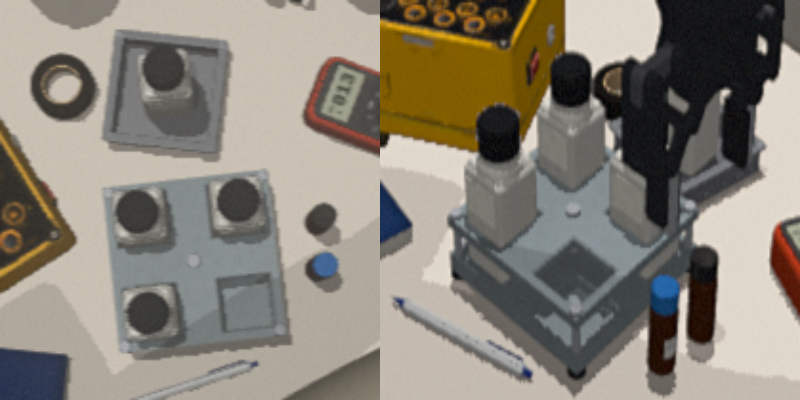

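The marked bottle stands upright in the tray, with its cap near (163,68) in the left half. The other three caps are within 0.5 mm of their first positions, the pocket is empty, and the pen, vials and tape look unmoved. The arm is clear, so I'm handing in.

```bash
python3 - <<'E'
from h import *
print(ray("top",(317.2,152.3),.118).round(4)); print(robot.finish_job())
E
```

```text
[ 0.6326 -0.2995  0.118 ]
the job is handed in; nothing more can be done
None
```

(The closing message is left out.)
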